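# Pack the sample carrier and hold its lid down on the hidden pin

### The arm

A 6-joint arm with a two-finger parallel gripper is mounted at the origin on the work surface. World frame = base frame: x ahead of the robot, y to its left, z up, the work surface at z = 0. Lengths are in m, angles in rad, forces in N, time in s.
With the tool pointing down it reaches from about 0.425 to 0.95 m from the base axis. Payload 3.5 kg.
Tool frame: the origin (TCP) lies between the finger pads; the fingertips stand 25 mm ahead of it and the grasp point (between the pads) lies 6 mm ahead of it (ctrl.finger_overhang is the distance from the TCP to the fingertips, in m); x points along the fingers, y is the direction in which the jaws open and shut, and the axes are right-handed (so a half turn about x gives the same grasp; the last joint's range is limited). The gripper opens to 85 mm and grips with 20 to 120 N. Pads are 22 mm wide; open, the fingers measure 114 mm over their backs; the gripper's body (76 mm by 85 mm) begins 54 mm behind the grasp point. The pads swing forward as they close: fully open they stand 13 mm farther back than shut.
Start: joints at [1.014, 0.286, 1.577, -0, 1.279, -0.15], TCP at [0.267, 0.62, 0.256] pointing down, gripper open.
Joint ranges: [-2.77, 2.77], [-0.9, 2.22], [0.21, 2.48], [-1.53, 4.67], [0.24, 2.81], [-2.84, 2.84]. Speed limits (rad/s): [2.79, 2.79, 3.14, 3.14, 3.14, 3.14].

### API

Orientations are given as a unit quaternion [x, y, z, w].
In Python, from plant import ctrl gives the robot as it stands.
- The arm moves only by the tool play_rows, never from a script. Its argument "targets" is a list of rows, each an object with "delta_pos": the shift along the world's x, y, z normalised to -1 to 1, where 1 is 1000 mm, a list of three; "delta_rot": the turn, a rotation vector about the world's x, y, z normalised to -1 to 1, where 1 is pi rad, a list of three; "claw": the finger opening in mm, from 0 to 85.4. In form: [{"delta_pos": [tx, ty, tz], "delta_rot": [wx, wy, wz], "claw": claw}, ...]. A call has 1 to 20 rows; each row is the pose to reach, as a shift and turn from the pose measured when the call began, turning the shorter way round; what a row does not reach only later rows make up. A row lasts 1/12 s, in which the tool goes at most 41.7 mm and 7.16 degrees, less where a joint would pass 70% of its speed; a pose out of reach is approached as far as the arm can. A call with a number of a shift or a turn outside -1 to 1 is refused whole. A call with a gripper value outside its range is refused whole. The fingers move at their own pace and stop on an object; "newtons" is the grip in N (left out, the last holds). Time passes only in rows, so rows that repeat a pose let the fingers close. It gives the time, the measured TCP pose, the force and the opening at its end, in the units of the state.
- ctrl.get_state(): the state, without advancing time (a new reading comes with each control period).
- ctrl.read_camera(name): name is "scene" or "side" or "wrist"; returns the picture (400x640x3 uint8, blue, green, red); there is no depth.
- ctrl.calibration(name): a dict with "fx", "fy", "cx", "cy" (pixels), "k1" (the pictures are not rectified: a ray, as slopes to the right and down, at radius r is drawn at 1 + k1 r^2 times it, then the intrinsics apply), "camera_from_world" (4x4, takes a point from world to camera coordinates). Camera axes: x right, y down, z forward; pixel columns grow to the right and rows downward; lengths in m; the calibration is good to about 2 mm. A picture is of the moment at which its call begins: read the wrist's pose just before it. calibration takes no time and is no camera call; for the wrist camera it gives the pose at the moment of the call.
- ctrl.sign_off(): hands the job in, once; it reports no verdict.
The state is a dict: "time": time; "qpos": joint angles; "dq": joint speeds; "joint_efforts": joint torques, N m; "eef_pos": TCP position; "tcp_rot": TCP orientation; "contact_force": force on the tool from outside, world axes, zero at the start; "wrist_torque": the same for the moment, N m; "opening": opening from 0.0 (shut) to 1.0 (fully open).
Only numpy, scipy, OpenCV 4.12 (cv2) and the standard library are available. Lean on these libraries where they do the work, as an engineer would, in place of code of your own. Each camera call takes 0.05 s, during which the arm holds its last target. There are 200 camera calls.

### The job

Pack the sample carrier: stand the red-capped pot in the bay with the red floor and the blue-capped pot in the bay with the blue floor, and leave the yellow-capped pot, the tube rack, the bottle and the timer where they are. Then pick up the lid by its bar handle, set it square over the carrier and slide it about along the divider until the hole in its underside drops over the locating pin and it lies flat on the rubber gasket. Press it down until the springy gasket is fully compressed, and finish while still gripping the handle and holding the lid pressed down.

Things in the scene. Friction and masses are not known exactly. Their poses are not given: they have to be found in the camera images.
- carrier: open grey box fixed to the bench, 120 mm along its x, 210 mm along its y; origin on the bench under its centre, z up. Walls 8 mm thick, 59 mm high. A divider 20 mm thick, 59 mm high, runs along x through the centre; the two bays are 104 (x) x 91 mm (y). A black rubber gasket collar, 124 x 214 mm outside, 104 x 194 inside, sits round the rim, its top 72 mm above the bench when free
- divider_mid (a point): middle of the divider's top, 59 mm above the bench; axes as the carrier's. A steel locating pin, 10 mm in diameter, its end a cone down to 5 mm, rises from the divider to 82 mm above the bench. It stands on the divider's mid-line (y = 0), but anywhere within 8 mm of this point along x: its place is not reported and the lid hides it, so feel for it with the lid (or look first)
- seal (a joint): how far the rubber gasket collar is pressed down, m: 0 free, 0.005 fully compressed (end stop). It is sprung and rises again when let go; the lid's own weight does not move it. Beyond the lid's weight it begins to move at about 3 to 6 N of push and is fully down at 10 to 13 N
- bay_red: a flat red plastic floor plate, 102 x 85 x 3 mm, lying inside one of the two bays of the carrier (which bay is which changes). Origin at the centre of the plate's underside, 8 mm above the table; its top, where a pot stands, is 11 mm above the table; axes parallel to the carrier's
- bay_blue: a flat blue plastic floor plate, 102 x 85 x 3 mm, lying inside one of the two bays of the carrier (which bay is which changes). Origin at the centre of the plate's underside, 8 mm above the table; its top, where a pot stands, is 11 mm above the table; axes parallel to the carrier's
- pot_red_mid (a point): centre, half-way up, of the red-capped sample pot: an upright round pot 50 mm tall, dark amber body 31 mm in diameter with a red screw cap 34 mm in diameter over its top 14 mm; about 50 g; z is its axis, upward. Goes in the red bay
- pot_blue_mid (a point): centre, half-way up, of the blue-capped sample pot: an upright round pot 50 mm tall, dark amber body 31 mm in diameter with a blue screw cap 34 mm in diameter over its top 14 mm; about 50 g; z is its axis, upward. Goes in the blue bay
- pot_yellow_mid (a point): centre, half-way up, of the yellow-capped sample pot: an upright round pot 50 mm tall, dark amber body 31 mm in diameter with a yellow screw cap 34 mm in diameter over its top 14 mm; about 50 g; z is its axis, upward. Stays where it is
- lid_grip (a point): centre of the lid's dark blue bar handle (22 mm wide along x, 100 mm long along y, 40 mm high). The lid is a pale blue slab 144 mm along x, 222 along y, 23 thick, 0.25 to 0.4 kg, z its upward normal; it starts flat on the bench and goes on with its long side along the carrier's (either way round). The point is 43 mm above the slab's underside, 20 mm above its top face and 20 mm below the handle's top
- lid_hole (a point): mouth of the blind round hole in the middle of the lid's underside, straight below the handle's centre: 14 mm in diameter, small chamfer, 20 mm deep. Its height above the bench: resting on the pin's tip 82 mm, dropped over the pin onto the free gasket 72 mm, fully pressed 67 mm
- tube_rack: clear rack with glass tubes, 70 x 200 mm, 102 mm high, loose, at the back of the bench; stays put. Origin under its centre
- white_bottle: white screw-top bottle, 76 mm in diameter, 110 mm high, loose, behind the lid; stays put. Origin under its centre
- timer: black bench timer, 60 x 70 mm, 23 mm high, loose, near the robot's right; stays put. Origin under its centre
Mind the look-alikes: they are no part of the job. Leave any turquoise or white look-alike of the part that bears pot_blue_mid alone.

How it is judged:
By the outcome, as a careful person would: the job done as asked, in the order asked, and still so for the second after the job is handed in, while the arm keeps its last pose, push and grip.
It also fails if it takes over 72 s, if anything falls off the work surface, if the arm or the gripper's body presses on something with over 40 N, if the wrist force passes 120 N, or if a joint passes its speed limit or range.

## Working session

There is one attempt and no reset: what is moved stays moved. The work goes in short steps, Python scripts to look and compute and a tool call to move; the robot and the scene stay as the last step left them, time stands still between calls to the robot, and variables do not carry over. Pictures are saved under pics/ and viewed, about 8 in all and at most 12, crops included, and the job is handed in when it is done.

Besides the shell and the picture viewer there is one more tool, called by a JSON object that holds its "method" and its "body". play_rows: Moves the arm, as the interface text tells. Its arguments: {"type":"object","properties":{"targets":{"type":"array"},"newtons":{"type":"number"}},"required":["targets"]}

```bash
ls; mkdir -p pics
cat > h.py <<'E'
import numpy as np, cv2
from plant import ctrl
def ray(name,px,cal=None):
    c=cal or ctrl.calibration(name)
    d=np.array([(px[0]-c["cx"])/c["fx"],(px[1]-c["cy"])/c["fy"]])
    u=d.copy()
    for _ in range(20): u=d/(1+c["k1"]*(u@u))
    T=np.array(c["camera_from_world"]);R=T[:3,:3];t=T[:3,3]
    return -R.T@t, R.T@np.array([u[0],u[1],1])
def onplane(name,px,z,cal=None):
    o,d=ray(name,px,cal); return o+d*(z-o[2])/d[2]
def proj(name,P,cal=None):
    c=cal or ctrl.calibration(name);T=np.array(c["camera_from_world"])
    p=T[:3,:3]@np.array(P)+T[:3,3];u=p[:2]/p[2];u=u*(1+c["k1"]*(u@u))
    return np.array([c["fx"]*u[0]+c["cx"],c["fy"]*u[1]+c["cy"]])
E
python3 - <<'E'
from h import *
a=ctrl.read_camera("scene");b=ctrl.read_camera("side")
cv2.imwrite("pics/scene0.png",a);cv2.imwrite("pics/side0.png",b)
for n in("scene","side","wrist"):
    c=ctrl.calibration(n);T=np.array(c["camera_from_world"]);print(n,c["fx"],c["k1"],-T[:3,:3].T@T[:3,3],T[2,:3])
print(ctrl.get_state(),ctrl.finger_overhang)
E
```

```text
pics
scene 388.3440088794405 -0.03350956295213247 [1.14235669 0.08399367 0.83211841] [-0.60668746 -0.06882443 -0.7919555 ]
side 506.6304752950548 0.05085255352790622 [0.22242209 0.90595273 0.98631622] [ 0.2556309  -0.66582469 -0.70094959]
wrist 319.8549323385861 -0.03351247307515925 [0.19452667 0.65140582 0.37206203] [ 0.28294945 -0.12415632 -0.9510651 ]
{'time': 0.1, 'qpos': array([ 1.01398480e+00,  2.87125767e-01,  1.57804938e+00,  1.03376094e-05,
        1.27857273e+00, -1.50002284e-01]), 'dq': array([ 0.00155364, -0.00266611, -0.00274671, -0.00076624, -0.00091189,
       -0.00115028]), 'joint_efforts': array([ 1.69904637e-03, -4.07291973e+01, -2.93700778e+01, -5.04794320e-05,
        3.34915094e-03,  1.21601963e-05]), 'eef_pos': array([0.26676755, 0.61945917, 0.25504279]), 'tcp_rot': array([ 0.14212632,  0.69279581, -0.14355369,  0.69226181]), 'contact_force': array([-0.85824592,  0.95041816, -0.51682469]), 'wrist_torque': array([-0.02306552, -0.00203395, -0.02313682]), 'opening': 1.0013857610290586} 0.025
```

View pics/scene0.png

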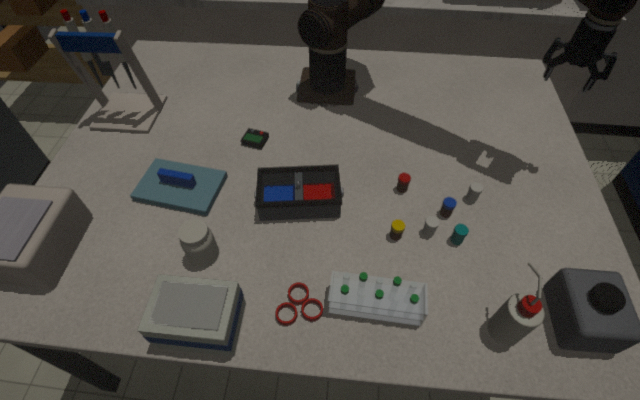

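View pics/side0.png

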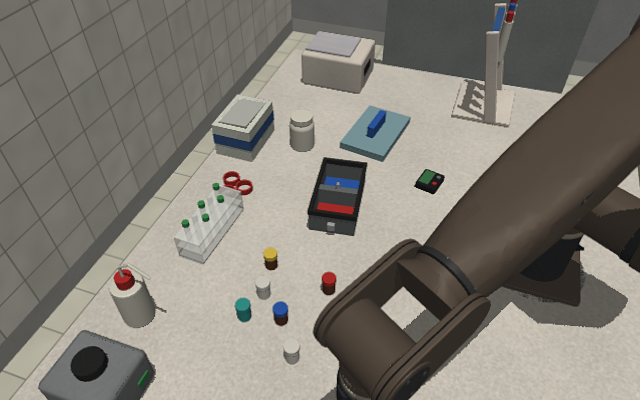

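The scene view shows the red pot (404,180), blue pot (449,204), yellow (398,228), carrier around (299,190) with its blue bay at image left and red at right, and the lid at (180,185). The side view agrees. Next I measure them.

Run:
```python
from h import *
im={n:cv2.imread(f"pics/{n}0.png") for n in("scene","side")}
hsv={n:cv2.cvtColor(i,cv2.COLOR_BGR2HSV) for n,i in im.items()}
def mask(n,lo,hi,box):
    m=cv2.inRange(hsv[n],np.array(lo),np.array(hi));k=np.zeros_like(m);x0,y0,x1,y1=box;k[y0:y1,x0:x1]=m[y0:y1,x0:x1];return k
R=((0,150,60),(8,255,255));B=((105,150,60),(125,255,255));Y=((18,150,60),(32,255,255))
def cen(m):
    M=cv2.moments(m,True);return np.array([M["m10"]/M["m00"],M["m01"]/M["m00"]]),M["m00"]
for nm,c,b1,b2 in(("red",R,(390,165,420,200),(315,265,345,300)),("blue",B,(435,190,465,225),(268,295,295,330)),("yel",Y,(383,213,413,245),(258,243,285,275)),("bayR",R,(295,175,340,210),(310,195,365,220)),("bayB",B,(258,175,298,210),(320,170,365,195)),("handle",B,(150,160,205,195),(355,105,392,145))):
    for n,b in(("scene",b1),("side",b2)):
        p,a=cen(mask(n,*c,b)); z={"bayR":.011,"bayB":.011,"handle":.05}.get(nm,.043)
        out=onplane(n,p,z); print(nm,n,p.round(1),a,out.round(4))
# carrier gasket: dark blob hull
for n,b,dark in(("scene",(245,155,355,225),1),("side",(295,150,375,240),1)):
    m=mask(n,(0,0,0),(180,255,60),b)
    m=cv2.morphologyEx(m,cv2.MORPH_CLOSE,np.ones((3,3)))
    cs=max(cv2.findContours(m,0,2)[0],key=cv2.contourArea)
    print(n,"carrier",cv2.approxPolyDP(cv2.convexHull(cs),3,True)[:,0].tolist())
for n,b in(("scene",(120,150,240,220)),("side",(330,95,420,165))):
    m=mask(n,(85,40,60),(125,255,255),b)
    cs=max(cv2.findContours(m,0,2)[0],key=cv2.contourArea)
    q=cv2.approxPolyDP(cv2.convexHull(cs),3,True)[:,0];print(n,"lid",q.tolist(),[onplane(n,p,.023)[:2].round(3).tolist() for p in q])
a=cv2.resize(im["scene"][145:245,120:360],None,fx=3.3,fy=3.3,interpolation=2);b=cv2.resize(im["side"][95:245,290:420],None,fx=3,fy=3,interpolation=2)
H=cv2.copyMakeBorder(a,0,600-a.shape[0]-0,0,0,0)[:600];cv2.imwrite("pics/crop1.png",a);cv2.imwrite("pics/crop2.png",b)
```

```text
red scene [404.2 177.7] 84.0 [0.4414 0.2447 0.043 ]
red side [328.5 279.3] 167.0 [0.4419 0.2445 0.043 ]
blue scene [449.5 202.1] 84.0 [0.5137 0.3569 0.043 ]
blue side [279.9 309.2] 176.0 [0.5152 0.3553 0.043 ]
yel scene [397.8 225.5] 132.0 [0.5982 0.2233 0.043 ]
yel side [270.  254.5] 151.0 [0.5973 0.2229 0.043 ]
bayR scene [317.3 191.5] 429.0 [0.4848 0.0148 0.011 ]
bayR side [335.3 207.7] 275.0 [ 0.5092 -0.0077  0.011 ]
bayB scene [278.1 193.1] 434.0 [ 0.4999 -0.0905  0.011 ]
bayB side [342.3 182.1] 270.0 [ 0.5229 -0.111   0.011 ]
handle scene [174.9 174. ] 213.0 [ 0.4907 -0.3718  0.05  ]
handle side [375.9 123.7] 259.0 [ 0.4951 -0.3578  0.05  ]
scene carrier [[337, 165], [342, 194], [338, 217], [259, 220], [255, 206], [259, 168]]
side carrier [[324, 158], [366, 163], [352, 235], [309, 228], [308, 208]]
scene lid [[131, 194], [155, 159], [225, 172], [205, 211]] [[0.549, -0.484], [0.417, -0.464], [0.448, -0.248], [0.585, -0.268]]
side lid [[369, 106], [409, 117], [382, 160], [340, 147]] [[0.551, -0.482], [0.412, -0.464], [0.439, -0.228], [0.574, -0.245]]
```

View pics/crop1.png

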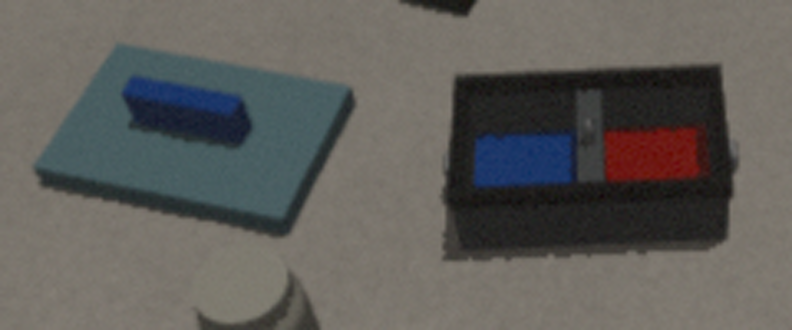

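The crop shows the gasket-top corners at about (258,168), (338,165), (343,206), (256,206) in the scene picture, with the pin at about (298,183). The red bay is on the right (+y).

Run:
```python
from h import *
q=[onplane("scene",p,.072)[:2] for p in((257.9,168),(338.2,165),(342.7,206.5),(255.5,206.5))]
print(np.round(q,3).tolist(),np.mean(q,0),[np.linalg.norm(q[i]-q[i-1]).round(3) for i in range(4)])
q=[onplane("side",p,.072)[:2] for p in((324,158),(366,163))];print("side -y corners",np.round(q,3).tolist())
print("pin tip", onplane("scene",(120+588/3.3,145+122/3.3),.082), "bay red mid check")
# tool frame
from scipy.spatial.transform import Rotation as R
s=ctrl.get_state();print(R.from_quat(s["tcp_rot"]).as_matrix().round(3))
```

```text
[[0.469, -0.144], [0.439, 0.066], [0.574, 0.086], [0.594, -0.126]] [ 0.51895504 -0.0295344 ] [np.float64(0.127), np.float64(0.213), np.float64(0.137), np.float64(0.213)]
side -y corners [[0.583, -0.125], [0.466, -0.143]]
pin tip [ 0.5151566  -0.03049059  0.082     ] bay red mid check
[[-0.001  0.396  0.918]
 [-0.002  0.918 -0.396]
 [-1.    -0.002 -0.   ]]
```

{"method": "play_rows", "body": {"targets": [{"delta_pos": [0.1747,-0.3749,-0.095],"delta_rot": [0,0,-0.326],"claw": 60},{"delta_pos": [0.1747,-0.3749,-0.095],"delta_rot": [0,0,-0.326],"claw": 60},{"delta_pos": [0.1747,-0.3749,-0.095],"delta_rot": [0,0,-0.326],"claw": 60},{"delta_pos": [0.1747,-0.3749,-0.095],"delta_rot": [0,0,-0.326],"claw": 60},{"delta_pos": [0.1747,-0.3749,-0.095],"delta_rot": [0,0,-0.326],"claw": 60},{"delta_pos": [0.1747,-0.3749,-0.095],"delta_rot": [0,0,-0.326],"claw": 60},{"delta_pos": [0.1747,-0.3749,-0.095],"delta_rot": [0,0,-0.326],"claw": 60},{"delta_pos": [0.1747,-0.3749,-0.095],"delta_rot": [0,0,-0.326],"claw": 60},{"delta_pos": [0.1747,-0.3749,-0.095],"delta_rot": [0,0,-0.326],"claw": 60},{"delta_pos": [0.1747,-0.3749,-0.095],"delta_rot": [0,0,-0.326],"claw": 60},{"delta_pos": [0.1747,-0.3749,-0.095],"delta_rot": [0,0,-0.326],"claw": 60},{"delta_pos": [0.1747,-0.3749,-0.095],"delta_rot": [0,0,-0.326],"claw": 60},{"delta_pos": [0.1747,-0.3749,-0.095],"delta_rot": [0,0,-0.326],"claw": 60},{"delta_pos": [0.1747,-0.3749,-0.095],"delta_rot": [0,0,-0.326],"claw": 60},{"delta_pos": [0.1747,-0.3749,-0.095],"delta_rot": [0,0,-0.326],"claw": 60}], "newtons": 30}}

```text
time: 1.35
eef_pos: [0.4411, 0.246, 0.1605]
tcp_rot: [0.463, 0.535, -0.463, 0.534]
contact_force: [-0.1, 0.3, 0.4]
opening: 0.704
```

Run:
```python
from h import *
from scipy.spatial.transform import Rotation as R
for nm,p in(("white1",(475,187)),("white2",(431,222)),("teal",(460,230))): print(nm,onplane("scene",p,.043).round(3))
s=ctrl.get_state();print(s["eef_pos"],R.from_quat(s["tcp_rot"]).as_matrix().round(3).tolist(),s["qpos"].round(2),s["contact_force"],s["time"])
w=ctrl.calibration("wrist");a=ctrl.read_camera("wrist");cv2.imwrite("pics/w1.png",a)
h=cv2.cvtColor(a,cv2.COLOR_BGR2HSV)
m=cv2.inRange(h,np.array((0,150,60)),np.array((8,255,255)))
n,l,st,c=cv2.connectedComponentsWithStats(m)
for i in range(1,n):
    if st[i,4]>80: print(c[i],st[i],onplane("wrist",c[i],.047,w))
```

```text
white1 [0.457 0.43  0.043]
white2 [0.58  0.305 0.043]
teal [0.597 0.373 0.043]
[0.44105537 0.2459643  0.16047445] [[-0.002, 0.99, 0.142], [0.001, 0.142, -0.99], [-1.0, -0.002, -0.001]] [0.31 0.01 2.07 0.   1.06 0.16] [-0.10602983  0.31483333  0.40363015] 1.35
[317.93528817 201.59251769] [298 185  42  41 989] [0.44225413 0.24705401 0.047     ]
```

View pics/w1.png

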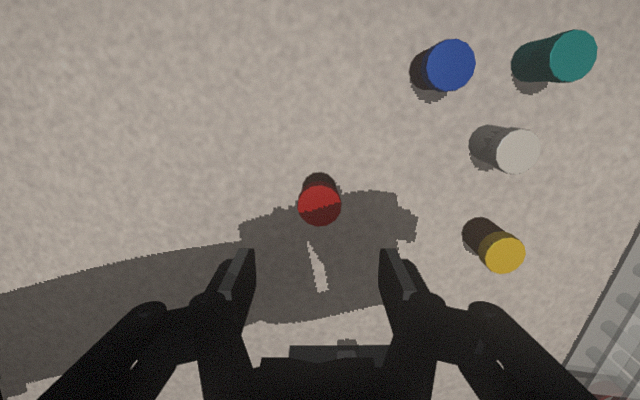

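The wrist view shows the red cap centred at (318,202), midway between the fingers, and nothing stands close to it. I descend and grip the cap.

{"method": "play_rows", "body": {"targets": [{"delta_pos": [0.001,0,-0.04],"delta_rot": [0,0,0],"claw": 60},{"delta_pos": [0.001,0,-0.08],"delta_rot": [0,0,0],"claw": 60},{"delta_pos": [0.001,0,-0.105],"delta_rot": [0,0,0],"claw": 60},{"delta_pos": [0.001,0,-0.113],"delta_rot": [0,0,0],"claw": 60},{"delta_pos": [0.001,0,-0.113],"delta_rot": [0,0,0],"claw": 60},{"delta_pos": [0.001,0,-0.113],"delta_rot": [0,0,0],"claw": 25},{"delta_pos": [0.001,0,-0.113],"delta_rot": [0,0,0],"claw": 25},{"delta_pos": [0.001,0,-0.113],"delta_rot": [0,0,0],"claw": 25},{"delta_pos": [0.001,0,-0.113],"delta_rot": [0,0,0],"claw": 25},{"delta_pos": [0.001,0,-0.113],"delta_rot": [0,0,0],"claw": 25},{"delta_pos": [0.001,0,-0.113],"delta_rot": [0,0,0],"claw": 25},{"delta_pos": [0.001,0,-0.113],"delta_rot": [0,0,0],"claw": 25},{"delta_pos": [0.001,0,-0.08],"delta_rot": [0,0,0],"claw": 25},{"delta_pos": [0.001,0,-0.04],"delta_rot": [0,0,0],"claw": 25},{"delta_pos": [0.001,0,0.02],"delta_rot": [0,0,0],"claw": 25},{"delta_pos": [0.001,0,0.02],"delta_rot": [0,0,0],"claw": 25}], "newtons": 30}}

```text
time: 2.73
eef_pos: [0.4444, 0.2467, 0.1867]
tcp_rot: [0.466, 0.533, -0.461, 0.535]
contact_force: [0.7, -0.2, 0.3]
opening: 0.388
```

{"method": "play_rows", "body": {"targets": [{"delta_pos": [0.071,-0.347,0.173],"delta_rot": [0,0,0],"claw": 25},{"delta_pos": [0.071,-0.347,0.173],"delta_rot": [0,0,0],"claw": 25},{"delta_pos": [0.071,-0.347,0.173],"delta_rot": [0,0,0],"claw": 25},{"delta_pos": [0.071,-0.347,0.173],"delta_rot": [0,0,0],"claw": 25},{"delta_pos": [0.071,-0.347,0.173],"delta_rot": [0,0,0],"claw": 25},{"delta_pos": [0.071,-0.347,0.173],"delta_rot": [0,0,0],"claw": 25},{"delta_pos": [0.071,-0.347,0.173],"delta_rot": [0,0,0],"claw": 25},{"delta_pos": [0.071,-0.347,0.173],"delta_rot": [0,0,0],"claw": 25},{"delta_pos": [0.071,-0.347,0.173],"delta_rot": [0,0,0],"claw": 25},{"delta_pos": [0.071,-0.347,0.173],"delta_rot": [0,0,0],"claw": 25},{"delta_pos": [0.071,-0.347,0.173],"delta_rot": [0,0,0],"claw": 25},{"delta_pos": [0.071,-0.347,0.173],"delta_rot": [0,0,0],"claw": 25},{"delta_pos": [0.071,-0.347,0.173],"delta_rot": [0,0,0],"claw": 25}]}}

```text
time: 3.82
eef_pos: [0.5148, -0.0996, 0.3588]
tcp_rot: [0.466, 0.534, -0.461, 0.535]
contact_force: [0.0, -0.4, -0.1]
opening: 0.385
```

Run:
```python
from h import *
import pickle
s=ctrl.get_state();print(s["eef_pos"],s["time"])
w=ctrl.calibration("wrist");a=ctrl.read_camera("wrist");cv2.imwrite("pics/w2.png",a);pickle.dump(w,open("w2.pkl","wb"))
```

```text
[ 0.51484585 -0.0995768   0.35882627] 3.8167
```

View pics/w2.png

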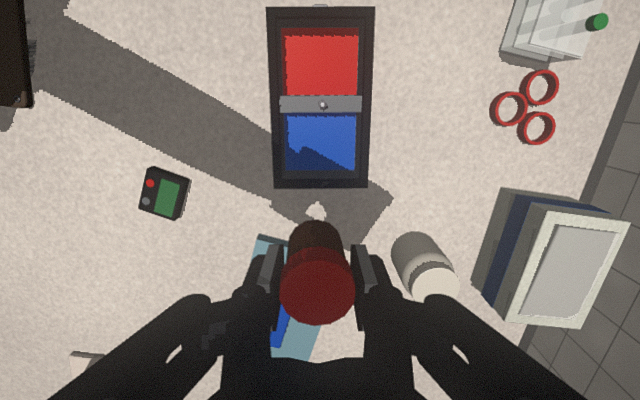

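The wrist view shows the whole carrier. The gasket corners are near (266,8), (375,7), (368,188), (274,188), and the pin is at (322,104). The red bay is on the +y side and the pot is held upright.

Run:
```python
from h import *
import pickle
w=pickle.load(open("w2.pkl","rb"));a=cv2.imread("pics/w2.png");h=cv2.cvtColor(a,cv2.COLOR_BGR2HSV)
g=h[...,2]
m=((g<62)&(h[...,1]<120)).astype(np.uint8)*255
k=np.zeros_like(m);k[3:195,255:385]=m[3:195,255:385]
k=cv2.morphologyEx(k,cv2.MORPH_OPEN,np.ones((4,4)))
c=max(cv2.findContours(k,0,2)[0],key=cv2.contourArea)
# edge lines: fit the left/right/bottom/top outer edges
def edge(axis,lo,hi,first,off):
    P=[]
    for i in range(lo,hi):
        v=np.where(k[i,:] if axis==0 else k[:,i])[0]
        if len(v): e=(v[0]-.5 if first else v[-1]+.5);P.append((e,i) if axis==0 else (i,e))
    W=np.array([onplane("wrist",p,.072,w)[:2] for p in P])
    vx,vy,x,y=cv2.fitLine(W.astype(np.float32),cv2.DIST_HUBER,0,.001,.001).ravel();return np.array([x,y]),np.array([vx,vy])
E=[edge(0,20,100,True,0),edge(0,20,180,False,0),edge(1,280,365,True,0),edge(1,280,365,False,0)]
for p,d in E: print(p.round(4),np.degrees(np.arctan2(d[1],d[0])).round(2))
def X(a,b):
    t=np.linalg.solve(np.c_[a[1],-b[1]],b[0]-a[0]);return a[0]+a[1]*t[0]
q=np.array([X(E[0],E[2]),X(E[1],E[2]),X(E[1],E[3]),X(E[0],E[3])]);print(q.round(4).tolist(),"centre",q.mean(0),[np.linalg.norm(q[i]-q[i-1]).round(4) for i in range(4)])
print("pin",onplane("wrist",(322,104.5),.082,w))
for nm,lo,hi in(("red",(0,150,60),(8,255,255)),("blue",(105,120,40),(125,255,255))):
    b=cv2.inRange(h,np.array(lo),np.array(hi));z=np.zeros_like(b);z[10:185,275:370]=b[10:185,275:370]
    r=cv2.minAreaRect(cv2.findNonZero(z));print(nm,r,onplane("wrist",r[0],.011,w).round(4))
# lid-side cue pixels
gg=g[90:120,305:340];print(gg[::2,::2])
```

```text
[0.4485 0.0084] -84.54
[ 0.5038 -0.0357] -38.88
[ 0.5259 -0.0174] -66.24
[ 0.5435 -0.1352] 8.09
[[0.4302000105381012, 0.20020000636577606], [0.550599992275238, -0.07339999824762344], [0.6147000193595886, -0.1251000016927719], [0.4632999897003174, -0.14659999310970306]] centre [ 0.514693   -0.03623155] [np.float32(0.3483), np.float32(0.2989), np.float32(0.0823), np.float32(0.1528)]
pin [ 0.51359743 -0.03148223  0.082     ]
red ((319.5, 61.0), (66.0, 75.0), 90.0) [0.5037 0.0224 0.011 ]
blue ((319.4999694824219, 141.0), (70.99998474121094, 55.99999237060547), 0.0) [ 0.5193 -0.0843  0.011 ]
[[202 198 199 202 201 199 201 197 197 196 193 197 196 197 196 200 195 195]
 [197 203 200 199 201 196 199 197 198 203 199 199 195 198 194 198 198 195]
 [184 183 186 193 191 178 182 182 187 191 183 181 185 185 187 178 184 188]
 [115 117 116 118 119 120 116 126 130 130 127 129 128 131 128 129 125 128]
 [130 127 130 128 131 130 128 128 128 124 128 128 127 127 129 132 125 128]
 [131 127 131 130 128 130 129 126 112 115 131 127 125 126 125 129 125 128]
 [125 129 129 131 130 133 125 122 156 152 117 130 124 127 121 125 123 126]
 [127 126 129 128 125 129 130 118 207 205 101 119 130 127 119 123 129 128]
 [129 123 126 127 130 128 129 115 159 164  97  70 124 129 126 127 126 123]
 [128 125 128 125 128 128 130 129  85  87  69  98 127 126 129 127 122 127]
 [129 130 123 126 127 129 132 128 128  93 131 127 131 125 126 125 124 123]
 [110 108 111 106 111 110 108 107 109 110 107 111 106 106 109 107 109 107]
 [ 88  91  88  91  86  87  88  89  87  90  95  94  86  88  86  88  89  91]
 [109 167 146 147 150 107 171 145 146 143  88 171 144 145 148  97 142 141]
 [192 187 185 186 189 188 186 187 186 192 188 189 183 188 193 188 188 186]]
```

Run:
```python
from h import *
import pickle
w=pickle.load(open("w2.pkl","rb"));a=cv2.imread("pics/w2.png");g=cv2.cvtColor(a,cv2.COLOR_BGR2GRAY).astype(int)
for r in(20,60,88,130,165):
    print(r,g[r,260:282].tolist(),g[r,362:380].tolist())
for c in(285,320,355): print(c,g[0:16,c].tolist(),g[180:196,c].tolist())
q=np.array([onplane("wrist",p,.072,w)[:2] for p in((266,7.5),(375,7),(368.5,188),(274,188.5))])
print(q.round(4).tolist(),q.mean(0),[np.linalg.norm(q[i]-q[i-1]).round(4) for i in range(4)])
d=lambda i,j:np.degrees(np.arctan2(*(q[j]-q[i])[::-1])).round(2)
print(d(0,1),d(3,2),d(3,0)-90,d(2,1)-90)
```

```text
20 [188, 189, 190, 191, 197, 185, 88, 48, 49, 49, 56, 60, 54, 55, 55, 52, 48, 50, 51, 55, 52, 57] [62, 61, 53, 54, 59, 59, 58, 61, 61, 62, 59, 58, 107, 175, 204, 200, 200, 194]
60 [185, 188, 188, 189, 184, 195, 203, 172, 75, 48, 47, 58, 55, 55, 58, 48, 49, 40, 53, 54, 52, 61] [62, 51, 53, 53, 57, 57, 55, 51, 57, 59, 75, 142, 207, 198, 199, 197, 198, 204]
88 [194, 189, 191, 185, 191, 195, 200, 197, 166, 101, 49, 55, 52, 53, 49, 49, 54, 54, 41, 50, 56, 48] [53, 48, 52, 58, 60, 59, 60, 56, 55, 71, 169, 199, 199, 198, 201, 206, 205, 205]
130 [98, 102, 96, 104, 97, 144, 170, 185, 200, 206, 182, 108, 53, 41, 48, 44, 51, 48, 50, 40, 44, 49] [49, 55, 58, 55, 55, 55, 50, 66, 158, 203, 202, 199, 200, 206, 206, 201, 199, 198]
165 [108, 101, 103, 104, 100, 109, 109, 101, 104, 101, 101, 105, 78, 47, 40, 39, 37, 45, 31, 32, 36, 43] [59, 56, 56, 57, 55, 50, 101, 187, 195, 188, 196, 196, 197, 199, 199, 201, 201, 200]
285 [191, 188, 196, 197, 197, 198, 150, 61, 41, 51, 60, 54, 52, 52, 56, 55] [37, 37, 36, 48, 37, 46, 45, 32, 60, 94, 106, 105, 98, 98, 102, 102]
320 [194, 198, 199, 190, 139, 157, 132, 56, 54, 52, 55, 50, 52, 51, 53, 46] [38, 30, 32, 42, 38, 38, 42, 39, 63, 94, 103, 103, 103, 106, 103, 97]
355 [199, 198, 195, 197, 198, 193, 112, 60, 54, 52, 54, 55, 55, 55, 60, 55] [45, 48, 43, 43, 43, 51, 46, 49, 89, 105, 102, 102, 101, 100, 102, 110]
[[0.4359, 0.0641], [0.5574, 0.0823], [0.5901, -0.1279], [0.467, -0.1461]] [ 0.51258392 -0.03187737] [np.float64(0.2125), np.float64(0.1228), np.float64(0.2127), np.float64(0.1245)]
8.51 8.4 8.409999999999997 8.849999999999994
```

{"method": "play_rows", "body": {"targets": [{"delta_pos": [-0.0104,0.1226,-0.19],"delta_rot": [0,0,0],"claw": 25},{"delta_pos": [-0.0104,0.1226,-0.19],"delta_rot": [0,0,0],"claw": 25},{"delta_pos": [-0.0104,0.1226,-0.19],"delta_rot": [0,0,0],"claw": 25},{"delta_pos": [-0.0104,0.1226,-0.19],"delta_rot": [0,0,0],"claw": 25},{"delta_pos": [-0.0104,0.1226,-0.19],"delta_rot": [0,0,0],"claw": 25},{"delta_pos": [-0.0104,0.1226,-0.19],"delta_rot": [0,0,0],"claw": 25},{"delta_pos": [-0.0104,0.1226,-0.19],"delta_rot": [0,0,0],"claw": 25},{"delta_pos": [-0.0104,0.1226,-0.23],"delta_rot": [0,0,0],"claw": 25},{"delta_pos": [-0.0104,0.1226,-0.265],"delta_rot": [0,0,0],"claw": 25},{"delta_pos": [-0.0104,0.1226,-0.285],"delta_rot": [0,0,0],"claw": 25},{"delta_pos": [-0.0104,0.1226,-0.295],"delta_rot": [0,0,0],"claw": 25},{"delta_pos": [-0.0104,0.1226,-0.299],"delta_rot": [0,0,0],"claw": 25},{"delta_pos": [-0.0104,0.1226,-0.299],"delta_rot": [0,0,0],"claw": 25}]}}

```text
time: 4.95
eef_pos: [0.505, 0.0234, 0.0611]
tcp_rot: [0.465, 0.534, -0.46, 0.535]
contact_force: [1.6, -0.1, -0.5]
opening: 0.387
```

{"method": "play_rows", "body": {"targets": [{"delta_pos": [0,0,-0.0015],"delta_rot": [0,0,0],"claw": 25},{"delta_pos": [0,0,-0.0015],"delta_rot": [0,0,0],"claw": 48},{"delta_pos": [0,0,-0.0015],"delta_rot": [0,0,0],"claw": 48},{"delta_pos": [0,0,-0.0015],"delta_rot": [0,0,0],"claw": 48},{"delta_pos": [0,0,-0.0015],"delta_rot": [0,0,0],"claw": 48},{"delta_pos": [0,0,0.03],"delta_rot": [0,0,0],"claw": 48},{"delta_pos": [0,0,0.07],"delta_rot": [0,0,0],"claw": 48},{"delta_pos": [0,0,0.11],"delta_rot": [0,0,0],"claw": 60},{"delta_pos": [0.0095,0.3326,0.11],"delta_rot": [0,0,0],"claw": 60},{"delta_pos": [0.0095,0.3326,0.11],"delta_rot": [0,0,0],"claw": 60},{"delta_pos": [0.0095,0.3326,0.11],"delta_rot": [0,0,0],"claw": 60},{"delta_pos": [0.0095,0.3326,0.11],"delta_rot": [0,0,0],"claw": 60},{"delta_pos": [0.0095,0.3326,0.11],"delta_rot": [0,0,0],"claw": 60},{"delta_pos": [0.0095,0.3326,0.11],"delta_rot": [0,0,0],"claw": 60},{"delta_pos": [0.0095,0.3326,0.11],"delta_rot": [0,0,0],"claw": 60},{"delta_pos": [0.0095,0.3326,0.11],"delta_rot": [0,0,0],"claw": 60},{"delta_pos": [0.0095,0.3326,0.11],"delta_rot": [0,0,0],"claw": 60},{"delta_pos": [0.0095,0.3326,0.11],"delta_rot": [0,0,0],"claw": 60},{"delta_pos": [0.0095,0.3326,0.11],"delta_rot": [0,0,0],"claw": 60}]}}

```text
time: 6.53
eef_pos: [0.5142, 0.3559, 0.1707]
tcp_rot: [0.464, 0.534, -0.461, 0.535]
contact_force: [-0.1, -0.8, 0.2]
opening: 0.703
```

Run:
```python
from h import *
s=ctrl.get_state();print(s["eef_pos"],s["contact_force"],s["time"])
w=ctrl.calibration("wrist");a=ctrl.read_camera("wrist");cv2.imwrite("pics/w3.png",a)
h=cv2.cvtColor(a,cv2.COLOR_BGR2HSV)
m=cv2.inRange(h,np.array((105,130,50)),np.array((125,255,255)))
n,l,st,c=cv2.connectedComponentsWithStats(m)
for i in range(1,n):
    if st[i,4]>80: print("blue",c[i],st[i],onplane("wrist",c[i],.047,w))
# red pot in scene image
b=ctrl.read_camera("scene");cv2.imwrite("pics/scene1.png",b)
h=cv2.cvtColor(b,cv2.COLOR_BGR2HSV);print("scene predicted red cap px",proj("scene",(.505,.0234,.061)))
cv2.imwrite("pics/c3.png",np.hstack([cv2.resize(b[140:240,240:480],(600,250),interpolation=2)]))
```

```text
[0.51415175 0.35588637 0.17070621] [-0.10840657 -0.77257644  0.20769236] 6.5333
blue [316.47870183 195.57302231] [298 180  41  34 986] [0.51474426 0.35870073 0.047     ]
scene predicted red cap px [319.77306444 185.70415396]
```

View pics/c3.png

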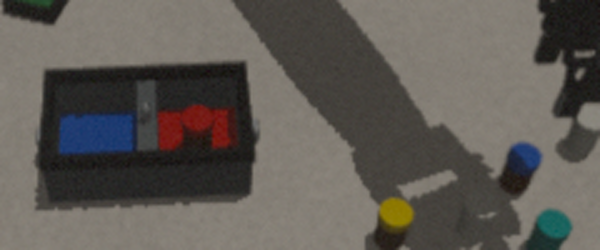

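The red pot stands upright in the red bay, at crop (196,115) or scene (318,186), as predicted. Now the blue pot, centred at wrist pixel (316,196).

{"method": "play_rows", "body": {"targets": [{"delta_pos": [0.0005,0.0015,-0.04],"delta_rot": [0,0,0],"claw": 60},{"delta_pos": [0.0005,0.0015,-0.08],"delta_rot": [0,0,0],"claw": 60},{"delta_pos": [0.0005,0.0015,-0.11],"delta_rot": [0,0,0],"claw": 60},{"delta_pos": [0.0005,0.0015,-0.1235],"delta_rot": [0,0,0],"claw": 60},{"delta_pos": [0.0005,0.0015,-0.1235],"delta_rot": [0,0,0],"claw": 60},{"delta_pos": [0.0005,0.0015,-0.1235],"delta_rot": [0,0,0],"claw": 25},{"delta_pos": [0.0005,0.0015,-0.1235],"delta_rot": [0,0,0],"claw": 25},{"delta_pos": [0.0005,0.0015,-0.1235],"delta_rot": [0,0,0],"claw": 25},{"delta_pos": [0.0005,0.0015,-0.1235],"delta_rot": [0,0,0],"claw": 25},{"delta_pos": [0.0005,0.0015,-0.1235],"delta_rot": [0,0,0],"claw": 25},{"delta_pos": [0.0005,0.0015,-0.1235],"delta_rot": [0,0,0],"claw": 25},{"delta_pos": [0.0005,0.0015,-0.1235],"delta_rot": [0,0,0],"claw": 25},{"delta_pos": [0.0005,0.0015,-0.09],"delta_rot": [0,0,0],"claw": 25},{"delta_pos": [0.0005,0.0015,-0.05],"delta_rot": [0,0,0],"claw": 25},{"delta_pos": [0.0005,0.0015,0.02],"delta_rot": [0,0,0],"claw": 25},{"delta_pos": [0.0005,0.0015,0.02],"delta_rot": [0,0,0],"claw": 25}]}}

```text
time: 7.97
eef_pos: [0.5158, 0.3569, 0.1953]
tcp_rot: [0.467, 0.533, -0.459, 0.535]
contact_force: [1.5, 1.0, -0.7]
opening: 0.384
```

{"method": "play_rows", "body": {"targets": [{"delta_pos": [0.005,-0.4437,0],"delta_rot": [0,0,0],"claw": 25},{"delta_pos": [0.005,-0.4437,0],"delta_rot": [0,0,0],"claw": 25},{"delta_pos": [0.005,-0.4437,0],"delta_rot": [0,0,0],"claw": 25},{"delta_pos": [0.005,-0.4437,0],"delta_rot": [0,0,0],"claw": 25},{"delta_pos": [0.005,-0.4437,0],"delta_rot": [0,0,0],"claw": 25},{"delta_pos": [0.005,-0.4437,0],"delta_rot": [0,0,0],"claw": 25},{"delta_pos": [0.005,-0.4437,0],"delta_rot": [0,0,0],"claw": 25},{"delta_pos": [0.005,-0.4437,0],"delta_rot": [0,0,0],"claw": 25},{"delta_pos": [0.005,-0.4437,0],"delta_rot": [0,0,0],"claw": 25},{"delta_pos": [0.005,-0.4437,0],"delta_rot": [0,0,0],"claw": 25},{"delta_pos": [0.005,-0.4437,0],"delta_rot": [0,0,0],"claw": 25},{"delta_pos": [0.005,-0.4437,0],"delta_rot": [0,0,0],"claw": 25},{"delta_pos": [0.005,-0.4437,0],"delta_rot": [0,0,0],"claw": 25},{"delta_pos": [0.005,-0.4437,-0.04],"delta_rot": [0,0,0],"claw": 25},{"delta_pos": [0.005,-0.4437,-0.08],"delta_rot": [0,0,0],"claw": 25},{"delta_pos": [0.005,-0.4437,-0.11],"delta_rot": [0,0,0],"claw": 25},{"delta_pos": [0.005,-0.4437,-0.125],"delta_rot": [0,0,0],"claw": 25},{"delta_pos": [0.005,-0.4437,-0.134],"delta_rot": [0,0,0],"claw": 25},{"delta_pos": [0.005,-0.4437,-0.1355],"delta_rot": [0,0,0],"claw": 25},{"delta_pos": [0.005,-0.4437,-0.1355],"delta_rot": [0,0,0],"claw": 25}]}}

```text
time: 9.63
eef_pos: [0.5207, -0.0852, 0.0608]
tcp_rot: [0.466, 0.535, -0.459, 0.535]
contact_force: [-1.0, 0.3, 0.9]
opening: 0.385
```

{"method": "play_rows", "body": {"targets": [{"delta_pos": [0,0,-0.0015],"delta_rot": [0,0,0],"claw": 25},{"delta_pos": [0,0,-0.0015],"delta_rot": [0,0,0],"claw": 48},{"delta_pos": [0,0,-0.0015],"delta_rot": [0,0,0],"claw": 48},{"delta_pos": [0,0,-0.0015],"delta_rot": [0,0,0],"claw": 48},{"delta_pos": [0,0,-0.0015],"delta_rot": [0,0,0],"claw": 48},{"delta_pos": [0,0,0.03],"delta_rot": [0,0,0],"claw": 48},{"delta_pos": [0,0,0.07],"delta_rot": [0,0,0],"claw": 48},{"delta_pos": [0,0,0.11],"delta_rot": [0,0,0],"claw": 50},{"delta_pos": [-0.024,-0.315,0.22],"delta_rot": [0,0,-0.089],"claw": 50},{"delta_pos": [-0.024,-0.315,0.22],"delta_rot": [0,0,-0.089],"claw": 50},{"delta_pos": [-0.024,-0.315,0.22],"delta_rot": [0,0,-0.089],"claw": 50},{"delta_pos": [-0.024,-0.315,0.22],"delta_rot": [0,0,-0.089],"claw": 50},{"delta_pos": [-0.024,-0.315,0.22],"delta_rot": [0,0,-0.089],"claw": 50},{"delta_pos": [-0.024,-0.315,0.22],"delta_rot": [0,0,-0.089],"claw": 50},{"delta_pos": [-0.024,-0.315,0.22],"delta_rot": [0,0,-0.089],"claw": 50},{"delta_pos": [-0.024,-0.315,0.22],"delta_rot": [0,0,-0.089],"claw": 50},{"delta_pos": [-0.024,-0.315,0.22],"delta_rot": [0,0,-0.089],"claw": 50},{"delta_pos": [-0.024,-0.315,0.22],"delta_rot": [0,0,-0.089],"claw": 50},{"delta_pos": [-0.024,-0.315,0.22],"delta_rot": [0,0,-0.089],"claw": 50}]}}

```text
time: 11.22
eef_pos: [0.4964, -0.3997, 0.2799]
tcp_rot: [0.536, 0.465, -0.529, 0.465]
contact_force: [-0.9, 1.5, -0.8]
opening: 0.588
```

Run:
```python
from h import *
from scipy.spatial.transform import Rotation as R
s=ctrl.get_state();M=R.from_quat(s["tcp_rot"]).as_matrix();print(s["eef_pos"],s["contact_force"],"yaw",np.degrees(np.arctan2(M[1,1],M[0,1])),M.round(3).tolist(),s["time"])
w=ctrl.calibration("wrist");a=ctrl.read_camera("wrist");b=ctrl.read_camera("scene")
h=cv2.cvtColor(a,cv2.COLOR_BGR2HSV)
m=cv2.inRange(h,np.array((108,170,110)),np.array((125,255,255)))
n,l,st,c=cv2.connectedComponentsWithStats(m)
for i in range(1,n):
    if st[i,4]>150:
        r=cv2.minAreaRect(np.argwhere(l==i)[:,::-1].astype(np.float32));q=np.array([onplane("wrist",p,.063,w)[:2] for p in cv2.boxPoints(r)])
        print(c[i],st[i],r[2]);print(q.round(4).tolist(),q.mean(0).round(4),[np.linalg.norm(q[j]-q[j-1]).round(4) for j in range(4)],[np.degrees(np.arctan2(*(q[j]-q[j-1])[::-1])).round(1) for j in range(4)])
v=np.vstack([a,cv2.resize(b[140:240,220:480],(640,200),interpolation=2)]);cv2.imwrite("pics/c4.png",v)
import pickle;pickle.dump(w,open("w4.pkl","wb"));cv2.imwrite("pics/w4.png",a)
```

```text
[ 0.49642201 -0.3997116   0.27990897] [-0.91137423  1.47217026 -0.82879693] yaw -7.744409391197804 [[0.008, 0.991, -0.135], [0.006, -0.135, -0.991], [-1.0, 0.007, -0.007]] 11.2167
[316.55440415 113.69948187] [305  98  18  31 193] 40.23636245727539
[[0.492, -0.3385], [0.5099, -0.323], [0.5243, -0.3382], [0.5063, -0.3542]] [ 0.5081 -0.3385] [np.float64(0.0213), np.float64(0.0238), np.float64(0.0209), np.float64(0.024)] [np.float64(132.5), np.float64(40.9), np.float64(-46.8), np.float64(-138.3)]
```

View pics/c4.png

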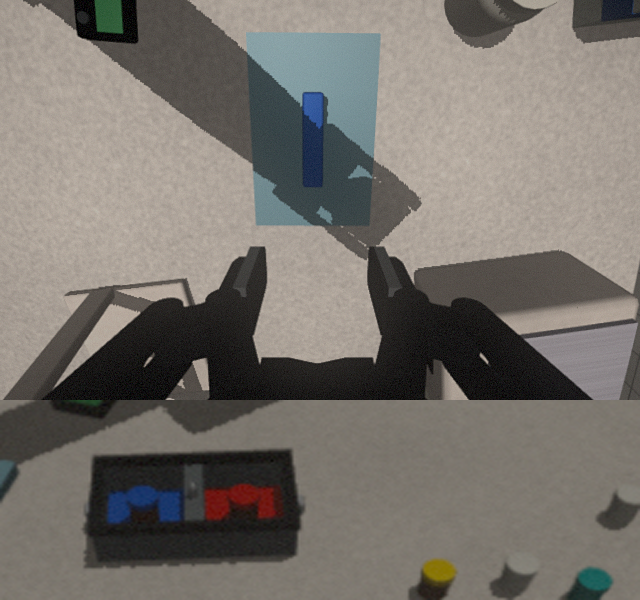

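Both pots stand upright in their bays. In the wrist view the lid corners are at about (247,33), (380,34), (371,225), (256,225), and the handle runs from (303–324, 93) to (303–323, 187).

Run:
```python
from h import *
import pickle
w=pickle.load(open("w4.pkl","rb"))
for nm,P,z in(("lid",((247,33),(380,34),(371,225),(256,225)),.023),("handle",((303,93),(324,93),(323,187),(303,187)),.063)):
    q=np.array([onplane("wrist",p,z,w)[:2] for p in P]);d=lambda i,j:np.degrees(np.arctan2(*(q[j]-q[i])[::-1])).round(2)
    print(nm,q.mean(0).round(4),[np.linalg.norm(q[i]-q[i-1]).round(4) for i in range(4)],d(0,1),d(3,2),d(3,0)-90,d(2,1)-90)
```

```text
lid [ 0.4991 -0.3672] [np.float64(0.2205), np.float64(0.1418), np.float64(0.2199), np.float64(0.1456)] -8.08 -7.84 -8.379999999999995 -7.400000000000006
handle [ 0.499  -0.3672] [np.float64(0.0975), np.float64(0.021), np.float64(0.0975), np.float64(0.0217)] -7.73 -7.81 -8.439999999999998 -7.980000000000004
```

{"method": "play_rows", "body": {"targets": [{"delta_pos": [0.0026,0.0325,-0.14],"delta_rot": [-0.0019,0.0025,-0.0014],"claw": 50},{"delta_pos": [0.0026,0.0325,-0.14],"delta_rot": [-0.0019,0.0025,-0.0014],"claw": 50},{"delta_pos": [0.0026,0.0325,-0.14],"delta_rot": [-0.0019,0.0025,-0.0014],"claw": 50},{"delta_pos": [0.0026,0.0325,-0.14],"delta_rot": [-0.0019,0.0025,-0.0014],"claw": 50},{"delta_pos": [0.0026,0.0325,-0.14],"delta_rot": [-0.0019,0.0025,-0.0014],"claw": 50},{"delta_pos": [0.0026,0.0325,-0.14],"delta_rot": [-0.0019,0.0025,-0.0014],"claw": 50},{"delta_pos": [0.0026,0.0325,-0.18],"delta_rot": [-0.0019,0.0025,-0.0014],"claw": 50},{"delta_pos": [0.0026,0.0325,-0.21],"delta_rot": [-0.0019,0.0025,-0.0014],"claw": 50},{"delta_pos": [0.0026,0.0325,-0.222],"delta_rot": [-0.0019,0.0025,-0.0014],"claw": 50},{"delta_pos": [0.0026,0.0325,-0.227],"delta_rot": [-0.0019,0.0025,-0.0014],"claw": 50},{"delta_pos": [0.0026,0.0325,-0.227],"delta_rot": [-0.0019,0.0025,-0.0014],"claw": 50},{"delta_pos": [0.0026,0.0325,-0.227],"delta_rot": [-0.0019,0.0025,-0.0014],"claw": 50}]}}

```text
time: 12.32
eef_pos: [0.5006, -0.3673, 0.0551]
tcp_rot: [-0.533, -0.463, 0.533, -0.466]
contact_force: [0.5, -0.3, 0.1]
opening: 0.581
```

{"method": "play_rows", "body": {"targets": [{"delta_pos": [-0.0015,0,-0.002],"delta_rot": [0,0,0],"claw": 50},{"delta_pos": [-0.0015,0,-0.002],"delta_rot": [0,0,0],"claw": 10},{"delta_pos": [-0.0015,0,-0.002],"delta_rot": [0,0,0],"claw": 10},{"delta_pos": [-0.0015,0,-0.002],"delta_rot": [0,0,0],"claw": 10},{"delta_pos": [-0.0015,0,-0.002],"delta_rot": [0,0,0],"claw": 10},{"delta_pos": [-0.0015,0,-0.002],"delta_rot": [0,0,0],"claw": 10},{"delta_pos": [-0.0015,0,-0.002],"delta_rot": [0,0,0],"claw": 10},{"delta_pos": [-0.0015,0,-0.002],"delta_rot": [0,0,0],"claw": 10}]}}

```text
time: 12.98
eef_pos: [0.4994, -0.368, 0.0546]
tcp_rot: [-0.533, -0.463, 0.533, -0.466]
contact_force: [-2.5, 1.2, 6.8]
opening: 0.249
```

```bash
cat > st.py <<'E'
from h import *
from scipy.spatial.transform import Rotation as R
s=ctrl.get_state();M=R.from_quat(s["tcp_rot"]).as_matrix();print(s["eef_pos"].round(4),"F",s["contact_force"].round(2),"T",s["wrist_torque"].round(2),"yaw",np.degrees(np.arctan2(M[1,1],M[0,1])).round(2),"x",M[:,0].round(4),"yz",M[2,1].round(4),s["opening"],s["time"])
E
python3 st.py
```

```text
[ 0.4994 -0.368   0.0546] F [-2.51  1.18  6.76] T [0.1  0.49 0.05] yaw -7.86 x [ 0.0024 -0.0038 -1.    ] yz 0.0029 0.24943915089985869 12.9833
```

{"method": "play_rows", "body": {"targets": [{"delta_pos": [0,0,0],"delta_rot": [0,0,0],"claw": 5},{"delta_pos": [0,0,0],"delta_rot": [0,0,0],"claw": 5},{"delta_pos": [0,0,0.01],"delta_rot": [0,0,0],"claw": 5},{"delta_pos": [0,0,0.035],"delta_rot": [0,0,0],"claw": 5},{"delta_pos": [0,0,0.07],"delta_rot": [0,0,0],"claw": 5},{"delta_pos": [0,0,0.105],"delta_rot": [0,0,0],"claw": 5},{"delta_pos": [0,0,0.14],"delta_rot": [0,0,0],"claw": 5},{"delta_pos": [0,0,0.14],"delta_rot": [0,0,0],"claw": 5},{"delta_pos": [0,0,0.14],"delta_rot": [0,0,0],"claw": 5},{"delta_pos": [0,0,0.14],"delta_rot": [0,0,0],"claw": 5}], "newtons": 100}}

```text
time: 13.82
eef_pos: [0.4985, -0.367, 0.1928]
tcp_rot: [-0.533, -0.464, 0.533, -0.465]
contact_force: [0.1, 0.3, -4.3]
opening: 0.244
```

```bash
python3 st.py
```

```text
[ 0.4985 -0.367   0.1928] F [ 0.12  0.29 -4.31] T [ 0.04 -0.01 -0.  ] yaw -7.86 x [ 1.0e-04 -1.3e-03 -1.0e+00] yz 0.0003 0.24390992096103473 13.8167
```

{"method": "play_rows", "body": {"targets": [{"delta_pos": [0.0152,0.3345,-0.01],"delta_rot": [0,0,0.091],"claw": 5},{"delta_pos": [0.0152,0.3345,-0.01],"delta_rot": [0,0,0.091],"claw": 5},{"delta_pos": [0.0152,0.3345,-0.01],"delta_rot": [0,0,0.091],"claw": 5},{"delta_pos": [0.0152,0.3345,-0.01],"delta_rot": [0,0,0.091],"claw": 5},{"delta_pos": [0.0152,0.3345,-0.01],"delta_rot": [0,0,0.091],"claw": 5},{"delta_pos": [0.0152,0.3345,-0.01],"delta_rot": [0,0,0.091],"claw": 5},{"delta_pos": [0.0152,0.3345,-0.01],"delta_rot": [0,0,0.091],"claw": 5},{"delta_pos": [0.0152,0.3345,-0.01],"delta_rot": [0,0,0.091],"claw": 5},{"delta_pos": [0.0152,0.3345,-0.01],"delta_rot": [0,0,0.091],"claw": 5},{"delta_pos": [0.0152,0.3345,-0.01],"delta_rot": [0,0,0.091],"claw": 5},{"delta_pos": [0.0152,0.3345,-0.01],"delta_rot": [0,0,0.091],"claw": 5},{"delta_pos": [0.0152,0.3345,-0.01],"delta_rot": [0,0,0.091],"claw": 5},{"delta_pos": [0.0152,0.3345,-0.01],"delta_rot": [0,0,0.091],"claw": 5}]}}

```text
time: 14.9
eef_pos: [0.5135, -0.0338, 0.182]
tcp_rot: [0.462, 0.535, -0.463, 0.535]
contact_force: [-0.5, -0.3, -3.6]
opening: 0.239
```

```bash
python3 st.py
python3 - <<'E'
from h import *
a=ctrl.read_camera("scene");cv2.imwrite("pics/scene2.png",a)
h=cv2.cvtColor(a,cv2.COLOR_BGR2HSV);m=cv2.inRange(h,np.array((85,40,40)),np.array((105,255,255)));m=cv2.morphologyEx(m,3,np.ones((3,3)))
c=max(cv2.findContours(m,0,2)[0],key=cv2.contourArea);q=cv2.approxPolyDP(cv2.convexHull(c),3,True)[:,0]
print(q.tolist(),[onplane("scene",p,.182-.0546+.023)[:2].round(4).tolist() for p in q])
print(ctrl.get_state()["time"])
E
```

```text
[ 0.5135 -0.0338  0.182 ] F [-0.54 -0.32 -3.64] T [-0.01 -0.02 -0.03] yaw 8.4 x [-9.0e-04 -1.1e-03 -1.0e+00] yz -0.001 0.23925418297813772 14.9
[[339, 142], [342, 190], [250, 193], [252, 144]] [[0.4329, 0.0651], [0.5868, 0.0816], [0.6146, -0.1242], [0.4594, -0.1511]]
14.95
```

{"method": "play_rows", "body": {"targets": [{"delta_pos": [0.0001,0.0013,-0.02],"delta_rot": [0,0,0],"claw": 5},{"delta_pos": [0.0001,0.0013,-0.035],"delta_rot": [0,0,0],"claw": 5},{"delta_pos": [0.0001,0.0013,-0.042],"delta_rot": [0,0,0],"claw": 5},{"delta_pos": [0.0001,0.0013,-0.044],"delta_rot": [0,0,0],"claw": 5},{"delta_pos": [0.0001,0.0013,-0.046],"delta_rot": [0,0,0],"claw": 5},{"delta_pos": [0.0001,0.0013,-0.048],"delta_rot": [0,0,0],"claw": 5},{"delta_pos": [0.0001,0.0013,-0.049],"delta_rot": [0,0,0],"claw": 5},{"delta_pos": [0.0001,0.0013,-0.049],"delta_rot": [0,0,0],"claw": 5}]}}

```text
time: 15.62
eef_pos: [0.5141, -0.0327, 0.1339]
tcp_rot: [0.462, 0.535, -0.462, 0.536]
contact_force: [-0.1, 1.2, -3.6]
opening: 0.242
```

```bash
python3 st.py
```

```text
[ 0.5141 -0.0327  0.1339] F [-0.13  1.21 -3.6 ] T [-0.02  0.   -0.1 ] yaw 8.39 x [ 7.0e-04 -1.4e-03 -1.0e+00] yz 0.0005 0.242299248314431 15.6167
```

{"method": "play_rows", "body": {"targets": [{"delta_pos": [0,0,-0.003],"delta_rot": [0,0,0],"claw": 5},{"delta_pos": [0,0,-0.005],"delta_rot": [0,0,0],"claw": 5},{"delta_pos": [0,0,-0.0065],"delta_rot": [0,0,0],"claw": 5},{"delta_pos": [0,0,-0.008],"delta_rot": [0,0,0],"claw": 5},{"delta_pos": [0,0,-0.008],"delta_rot": [0,0,0],"claw": 5}]}}

```text
time: 16.03
eef_pos: [0.5141, -0.0326, 0.1267]
tcp_rot: [0.462, 0.535, -0.462, 0.536]
contact_force: [-3.9, 0.5, 4.4]
opening: 0.24
```

```bash
python3 st.py
```

```text
[ 0.5141 -0.0326  0.1267] F [-3.93  0.47  4.38] T [0.05 0.5  0.03] yaw 8.41 x [ 0.     -0.0014 -1.    ] yz -0.0002 0.24015303963427218 16.0333
```

{"method": "play_rows", "body": {"targets": [{"delta_pos": [-0.0003,0,-0.002],"delta_rot": [0,0,0],"claw": 5},{"delta_pos": [-0.0003,0,-0.003],"delta_rot": [0,0,0],"claw": 5},{"delta_pos": [-0.0003,0,-0.004],"delta_rot": [0,0,0],"claw": 5},{"delta_pos": [-0.0003,0,-0.005],"delta_rot": [0,0,0],"claw": 5},{"delta_pos": [-0.0003,0,-0.005],"delta_rot": [0,0,0],"claw": 5}]}}

```text
time: 16.45
eef_pos: [0.5141, -0.0326, 0.1233]
tcp_rot: [0.462, 0.535, -0.462, 0.536]
contact_force: [-6.9, 1.7, 8.0]
opening: 0.243
```

```bash
python3 st.py
```

```text
[ 0.5141 -0.0326  0.1233] F [-6.86  1.75  8.03] T [ 0.13  0.68 -0.  ] yaw 8.42 x [ 1.0e-04 -1.5e-03 -1.0e+00] yz -0.0001 0.24294345778922555 16.45
```

{"method": "play_rows", "body": {"targets": [{"delta_pos": [-0.001,0,-0.001],"delta_rot": [0,0,0],"claw": 5},{"delta_pos": [-0.001,0,-0.002],"delta_rot": [0,0,0],"claw": 5},{"delta_pos": [-0.001,0,-0.003],"delta_rot": [0,0,0],"claw": 5},{"delta_pos": [-0.001,0,-0.004],"delta_rot": [0,0,0],"claw": 5},{"delta_pos": [-0.001,0,-0.004],"delta_rot": [0,0,0],"claw": 5}]}}

```text
time: 16.87
eef_pos: [0.5141, -0.0326, 0.1218]
tcp_rot: [0.462, 0.535, -0.462, 0.536]
contact_force: [-5.9, 1.3, 11.1]
opening: 0.244
```

```bash
python3 st.py
```

```text
[ 0.5141 -0.0326  0.1218] F [-5.87  1.29 11.08] T [ 0.2   0.85 -0.05] yaw 8.43 x [ 0.0015 -0.0017 -1.    ] yz 0.0013 0.2439483783720918 16.8667
```

{"method": "play_rows", "body": {"targets": [{"delta_pos": [-0.0005,0,-0.003],"delta_rot": [0,0,0],"claw": 5},{"delta_pos": [-0.0005,0,-0.004],"delta_rot": [0,0,0],"claw": 5},{"delta_pos": [-0.0005,0,-0.005],"delta_rot": [0,0,0],"claw": 5},{"delta_pos": [-0.0005,0,-0.005],"delta_rot": [0,0,0],"claw": 5},{"delta_pos": [-0.0005,0,-0.005],"delta_rot": [0,0,0],"claw": 5}]}}

```text
time: 17.28
eef_pos: [0.5142, -0.0326, 0.1217]
tcp_rot: [0.461, 0.535, -0.462, 0.536]
contact_force: [-13.4, 2.5, 24.1]
opening: 0.245
```

```bash
python3 st.py
```

```text
[ 0.5142 -0.0326  0.1217] F [-13.4    2.5   24.12] T [ 0.37  2.05 -0.1 ] yaw 8.45 x [ 2.0e-04 -1.7e-03 -1.0e+00] yz -0.0001 0.2452265626875489 17.2833
```

{"method": "play_rows", "body": {"targets": [{"delta_pos": [-0.0025,0,-0.0045],"delta_rot": [0,0,0],"claw": 5},{"delta_pos": [-0.0025,0,-0.0045],"delta_rot": [0,0,0],"claw": 5},{"delta_pos": [-0.0025,0,-0.0045],"delta_rot": [0,0,0],"claw": 5},{"delta_pos": [-0.0025,0,-0.0045],"delta_rot": [0,0,0],"claw": 5}]}}

```text
time: 17.62
eef_pos: [0.5141, -0.0327, 0.1217]
tcp_rot: [0.462, 0.534, -0.461, 0.537]
contact_force: [-5.6, 4.1, 17.4]
opening: 0.245
```

```bash
python3 st.py
python3 - <<'E'
from h import *
a=ctrl.read_camera("scene");b=ctrl.read_camera("side")
cv2.imwrite("pics/end.png",np.hstack([cv2.resize(a[120:240,230:430],(400,240)),cv2.resize(b[140:240,280:400],(288,240))]))
cv2.imwrite("pics/endscene.png",a)
h=cv2.cvtColor(a,cv2.COLOR_BGR2HSV)
for nm,lo,hi,bx in(("yel",(18,150,60),(32,255,255),(383,213,413,245)),):
    m=cv2.inRange(h,np.array(lo),np.array(hi))[bx[1]:bx[3],bx[0]:bx[2]];M=cv2.moments(m,True);print(nm,M["m10"]/M["m00"]+bx[0],M["m01"]/M["m00"]+bx[1])
o=cv2.imread("pics/scene0.png").astype(int);d=np.abs(a.astype(int)-o).max(2)
for nm,(x0,y0,x1,y1) in dict(timer=(240,125,272,150),bottle=(178,215,218,268),rack=(325,268,430,325),teal=(450,220,470,245),w2=(423,213,440,238)).items(): print(nm,"changed px",int((d[y0:y1,x0:x1]>40).sum()))
E
```

```text
[ 0.5141 -0.0327  0.1217] F [-5.6   4.08 17.4 ] T [ 0.42  1.11 -0.13] yaw 8.45 x [ 0.0047 -0.002  -1.    ] yz 0.0044 0.24479474688229588 17.6167
yel 397.7925925925926 225.67407407407407
timer changed px 0
bottle changed px 14
rack changed px 0
teal changed px 0
w2 changed px 15
```

View pics/end.png

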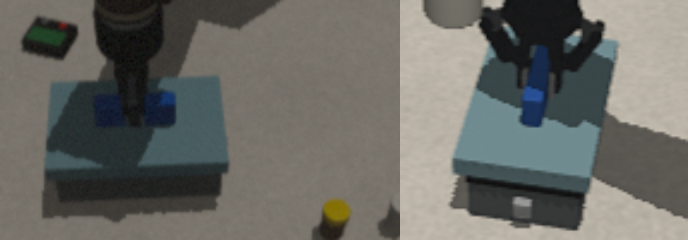

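The picture shows the lid square on the carrier, handle gripped. I'll take the small tool tilt out, hold a little firmer, and check that it is steady.

{"method": "play_rows", "body": {"targets": [{"delta_pos": [-0.002,0,-0.005],"delta_rot": [0.0006,0.0015,0],"claw": 5},{"delta_pos": [-0.002,0,-0.005],"delta_rot": [0.0006,0.0015,0],"claw": 5},{"delta_pos": [-0.002,0,-0.005],"delta_rot": [0.0006,0.0015,0],"claw": 5},{"delta_pos": [-0.002,0,-0.005],"delta_rot": [0.0006,0.0015,0],"claw": 5},{"delta_pos": [-0.002,0,-0.005],"delta_rot": [0.0006,0.0015,0],"claw": 5},{"delta_pos": [-0.002,0,-0.005],"delta_rot": [0.0006,0.0015,0],"claw": 5},{"delta_pos": [-0.002,0,-0.005],"delta_rot": [0.0006,0.0015,0],"claw": 5},{"delta_pos": [-0.002,0,-0.005],"delta_rot": [0.0006,0.0015,0],"claw": 5}]}}

```text
time: 18.38
eef_pos: [0.5141, -0.0327, 0.1217]
tcp_rot: [0.462, 0.535, -0.461, 0.536]
contact_force: [-8.4, 3.9, 19.5]
opening: 0.243
```

```bash
python3 st.py
```

```text
[ 0.5141 -0.0327  0.1217] F [-8.42  3.94 19.5 ] T [ 0.43  1.43 -0.01] yaw 8.46 x [ 3.e-03 -4.e-04 -1.e+00] yz 0.0029 0.24272937097768338 18.3833
```

Steady: z stays at 0.1217 while the push is 19.5 N, so the gasket is on its end stop. Handing in.

```bash
python3 -c "
from plant import ctrl
print(ctrl.sign_off())"
```

```text
the job is handed in; nothing more can be done
None
```

I packed the carrier, seated the lid over the pin and pressed it down. I handed the job in at about 18.4 s, still gripping the handle and pushing. No verdict was reported.

- **Pots:** The red and blue pots both showed upright in their matching bays in the camera picture taken before the lid went on.
- **Lid:** It went over the pin on the first try, so I did not need to slide it about. The tool height showed it meeting the free gasket and then going down about 5 mm. It stopped there: the height stayed at 0.1217 m for pushes from 17 to 24 N, above the 10–13 N needed.
- **Final hold:** The push at hand-in was 19.5 N, with the lid square to the carrier (yaw 8.46° against about 8.5° measured).
- **Left alone:** The yellow pot, timer and tube rack showed no change in the last scene picture. The bottle and a white look-alike differed by about 15 pixels each. I put this down to shadow and did not check it further.
- **Less than ideal:** About 8 N of sideways force and a tool tilt of about 0.2° remained at the end. The gasket's compression is inferred from tool height and force, because its reading was not available.

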